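# Scan the wide sample label with the hand scanner

### The job

Take the hand scanner out of its cradle, standing it down and changing your grip so that no finger touches its window, and scan the label on the stand with the wide plate: hold the scanner still for two seconds about 10 cm in front of the label, its window squarely facing the leaning plate and centred on it. Then stand the scanner upright, wholly on the dark rubber mat, and let go. Do not read the tall plate's label by mistake, touch either label stand, or push aside the other things on the table.

Things in the scene. Friction and masses are not known exactly. Their poses are not given: they have to be found in the camera images.
- scanner_mid (a point): Hand scanner: white upright block 40 (x) by 34 (y) by 112 mm high, about 0.2 kg, dark window high on its +x face. The point is its centre, 56 mm above its flat underside; z points out of its top, x out of the window (reading direction). It starts upright in the cradle, underside 8 mm above the table, pinchable there only on window and back (42 mm apart); to scan, hold it by its sides (34 mm apart).
- scanner_window: The scanner's dark window, 28 mm wide, 40 mm high, 2 mm proud of its +x face. Origin: its centre, 86 mm above the scanner's underside and 21 mm in front of its axis; x points straight out of it, the reading direction; z is up along the scanner. It can bear being pinched, but nothing may touch it while it reads.
- cradle: Fixed grey cradle, foot 100 x 90 x 8 mm. Origin: centre of its underside; same axes as the scanner standing in it. Pocket 45 x 38 mm; front and back walls (its x) to z = 53 mm; side cheeks (its y; 30 mm deep, 7 mm thick) to z = 126 mm, 6 mm above the scanner's top, hide the scanner's sides. The scanner is drawn straight up.
- mat: Fixed dark rubber mat 130 x 130 x 3 mm flat on the table. Origin: centre of its underside.
- wide_label (a point): Centre of the printed label on the front of a flat 120 x 74 mm (width x height) plate, at z = 140 mm. The plate leans back by 10 to 27 degrees (varies). x points into the plate, square to its face: a scanner that reads it squarely points along this x, slightly downwards; y along its width, z up along its face. The label to scan.
- tall_label (a point): Centre of the printed label on the front of a flat 72 x 120 mm (width x height) plate, at z = 140 mm. The plate leans back by 10 to 27 degrees (varies). x points into the plate, square to its face: a scanner that reads it squarely points along this x, slightly downwards; y along its width, z up along its face. Not to be scanned.
- wide_stand: Fixed stand of the wide label plate: steel foot 80 mm deep, 150 mm wide, 10 mm high, two slim posts 130 mm apart to z = 147 mm beside the plate. Origin: centre of its underside. Its readable side faces its own -x, more or less to the robot. It may change places with the other stand.
- tall_stand: Fixed stand of the tall label plate: steel foot 80 mm deep, 102 mm wide, 10 mm high, two slim posts 82 mm apart to z = 147 mm beside the plate. Origin: centre of its underside. Its readable side faces its own -x, more or less to the robot. It may change places with the other stand.
- ointment_bottle_mid (a point): White ointment bottle 30 mm across, 55 mm high, standing; its centre. Bystander.
- swab_stack_mid (a point): Stack of flat white swab packs 46 x 60 x 28 mm; its centre. Bystander.
- white_box_mid (a point): White box 81 x 77 x 76 mm; its centre. Bystander.
- trainer_carton_mid (a point): Small carton 115 x 123 x 90 mm; about its centre. Bystander.

How it is judged:
On the way:
1. the scanner, its window free of fingers, is held still and square 6 to 15 cm in front of the wide label, centred on it, for 1.5 s (x of wide_label in the frame of scanner_window above 0.05 m and x of scanner_window in the frame of wide_label between -0.15 and -0.06 m and y of wide_label in the frame of scanner_window between -0.015 and 0.015 m and z of wide_label in the frame of scanner_window between -0.015 and 0.015 m and angle between the x axis of scanner_window and the x axis of wide_label, either way round below 0.15 rad and linear speed of scanner_window below 0.03 m/s and angular speed of scanner_window below 0.2 rad/s and contact force between scanner_window and the fingers below 0.05 N), for 1.5 s.
At the end, for the whole second after the job is handed in: the scanner stands upright (within 6 degrees), at rest, let go, its middle within 50 mm of the mat's centre along both sides of the mat (angle between scanner_mid's own z axis and vertical below 0.1 rad and x of scanner_mid in the frame of mat between -0.05 and 0.05 m and y of scanner_mid in the frame of mat between -0.05 and 0.05 m and height (world z) of scanner_mid between 0.055 and 0.063 m and linear speed of scanner_window below 0.02 m/s); the robot touches nothing.
It fails at once if the tall plate's label is read: the scanner is held still and square in front of it (x of tall_label in the frame of scanner_window above 0.05 m and x of scanner_window in the frame of tall_label between -0.15 and -0.06 m and y of tall_label in the frame of scanner_window between -0.015 and 0.015 m and z of tall_label in the frame of scanner_window between -0.015 and 0.015 m and angle between the x axis of scanner_window and the x axis of tall_label, either way round below 0.15 rad and linear speed of scanner_window below 0.03 m/s and angular speed of scanner_window below 0.2 rad/s and contact force between scanner_window and the fingers below 0.05 N).
It fails at once if a label stand is touched (contact force between any of wide_stand, tall_stand and anything else above 0.5 N).
It fails at once if a bystander is pushed more than 20 mm (distance of any of ointment_bottle_mid, swab_stack_mid, white_box_mid, trainer_carton_mid from where it was at the start of the episode above 0.02 m).
It also fails if it takes over 67 s, if anything falls off the work surface, if the arm or the gripper's body presses on something with over 40 N, if the wrist force passes 120 N, or if a joint passes its speed limit or range.

### The arm

A 7-joint arm with a two-finger parallel gripper is mounted at the origin on a cart in front of the work surface, level with it; the furniture and walls round the work are solid. World frame = base frame: x ahead of the robot, y to its left, z up, the work surface at z = 0. Lengths are in m, angles in rad, forces in N, time in s.
With the tool pointing down it reaches from about 0.4 to 0.85 m from the base axis. Payload 4.5 kg.
Tool frame: the origin (TCP) lies at the very end of the fingers, on their centre line; the grasp point (between the pads) lies 19 mm behind it; y points along the fingers, x is the direction in which the jaws open and shut, and the axes are right-handed (so a half turn about y gives the same grasp; the last joint's range is limited). The gripper opens to 88 mm and grips with 3 to 60 N. Pads are 18 mm wide; open, the fingers measure 123 mm over their backs; the gripper's body (75 mm by 187 mm) begins 45 mm behind the grasp point.
Start: joints at [-1.076, 0.689, -0.195, 1.565, 0.157, 0.902, -0.215], TCP at [0.278, 0.56, 0.239] pointing down, gripper open.
Joint ranges: [-3.01, 3.01], [-0.46, 2.08], [-1.47, 1.51], [0.13, 2.56], [-1, 4.14], [0.04, 2.09], [-2.66, 2.66]. Speed limits (rad/s): [2.57, 2.57, 3.14, 3.14, 3.14, 3.14, 3.14].

### API

Orientations are given as a unit quaternion [x, y, z, w].
In Python, from plant import r gives the robot as it stands.
- The arm moves only by the shell command python3 -m inch 'ROWS' [OPENING] [FORCE]. ROWS is JSON, a list of rows, each a list of 6 numbers: the shift along the tool's x, y, z in mm, then the turn, a rotation vector about the tool's x, y, z in rad. In form: [[x, y, z, ax, ay, az], ...]. A call has 1 to 12 rows; each row shifts and turns the commanded pose from where the row before left it, along the tool's axes as they then stand; what a row does not reach is not made up. A row lasts 1/12 s, in which the tool goes at most 41.7 mm and 7.16 degrees, less where a joint would pass 70% of its speed; a pose out of reach is approached as far as the arm can. A call is refused whole if a number of a shift passes 41.7 or a number of a turn 0.125, either way. A call with a gripper value outside its range is refused whole. OPENING is the finger opening in mm, from 0 to 88.1, set as the call begins (- or left out, the last holds). The fingers move at their own pace and stop on an object; FORCE is the grip in N (left out, the last holds). Time passes only in rows, so rows that do not move let the fingers close. It gives the time, the measured TCP pose, the force and the opening at its end, in the units of the state.
- r.get_state(): the state, without advancing time (a new reading comes with each control period).
- r.snapshot(name): name is "side" or "top"; returns a dict with "img" (480x640x3 uint8, red, green, blue), "range_z" (480x640 float32, m along the optical axis (not along the pixel's ray), 0 where there is no reading), "mtx" (3x3 intrinsics, pixels), "k1" (the pictures are not rectified: a ray, as slopes to the right and down, at radius r is drawn at 1 + k1 r^2 times it, then the intrinsics apply), "camera_from_world" (4x4, takes a point from world to camera coordinates). Camera axes: x right, y down, z forward; pixel columns grow to the right and rows downward; lengths in m; the calibration is good to about 2 mm. A picture is of the moment at which its call begins.
- r.finish_job(): hands the job in, once; it reports no verdict.
The state is a dict: "clock": time; "q": joint angles; "qd": joint speeds; "joint_torque": joint torques, N m; "tool_pos": TCP position; "eef_rot": TCP orientation; "contact_force": force on the tool from outside, world axes, zero at the start; "moment": the same for the moment, N m; "opening": opening from 0.0 (shut) to 1.0 (fully open).
Only numpy, scipy, OpenCV 4.12 (cv2) and the standard library are available. Lean on these libraries where they do the work, as an engineer would, in place of code of your own. Each camera call takes 0.05 s, during which the arm holds its last target.

## Working session

There is one attempt and no reset: what is moved stays moved. The work goes in short steps, Python scripts to look and compute and a shell command to move; the robot and the scene stay as the last step left them, time stands still between calls to the robot, and variables do not carry over. Pictures are saved under pics/ and viewed, and the job is handed in when it is done.

```bash
ls; mkdir -p pics
python3 - <<'E'
from plant import r
import cv2,numpy as np,pickle
print(r.get_state())
for n in("side","top"):
    s=r.snapshot(n);pickle.dump(s,open(f"{n}0.pkl","wb"));cv2.imwrite(f"pics/{n}0.png",s["img"][:,:,::-1])
    print(n,s["mtx"],s["k1"],s["camera_from_world"])
E
```

```text
pics
{'clock': 0.0, 'q': array([-1.07620841,  0.68998454, -0.19451227,  1.56631937,  0.15735879,
        0.90248283, -0.21510232]), 'qd': array([-0.00102699, -0.00041858, -0.00113124, -0.00031303,  0.00055267,
        0.00018972,  0.00092499]), 'joint_torque': array([ 5.06412161e-04, -5.27562153e+01, -1.26673780e+00, -1.53431565e+01,
       -5.26941021e-02,  6.61400918e-03,  1.48907893e-04]), 'tool_pos': array([0.27769327, 0.55923647, 0.23791621]), 'eef_rot': array([ 0.60133269,  0.37213687, -0.37314686, -0.60056187]), 'contact_force': array([ 0.32129501,  0.58294763, -0.07439281]), 'moment': array([-0.01337281, -0.00587502, -0.00497293]), 'opening': 1.000393652380849}
side [[613.24490876   0.         326.66942254]
 [  0.         613.24490876 243.5158225 ]
 [  0.           0.           1.        ]] 0.03008926605691786 [[ 9.47636481e-01 -3.19349919e-01  8.53805986e-04 -5.04247137e-01]
 [-2.03117911e-01 -6.04789300e-01 -7.70047412e-01  2.43048808e-01]
 [ 2.46430951e-01  7.29551596e-01 -6.37986093e-01  1.29043788e+00]
 [ 0.00000000e+00  0.00000000e+00  0.00000000e+00  1.00000000e+00]]
top [[550.78867375   0.         326.83977955]
 [  0.         550.78867375 245.15030966]
 [  0.           0.           1.        ]] -0.018427646141839327 [[-0.00248761 -0.99998217  0.00542862  0.02958511]
 [-0.99303725  0.0018309  -0.1177865   0.56443925]
 [ 0.11777447 -0.00568383 -0.9930241   1.43353455]
 [ 0.          0.          0.          1.        ]]
```

View pics/side0.png

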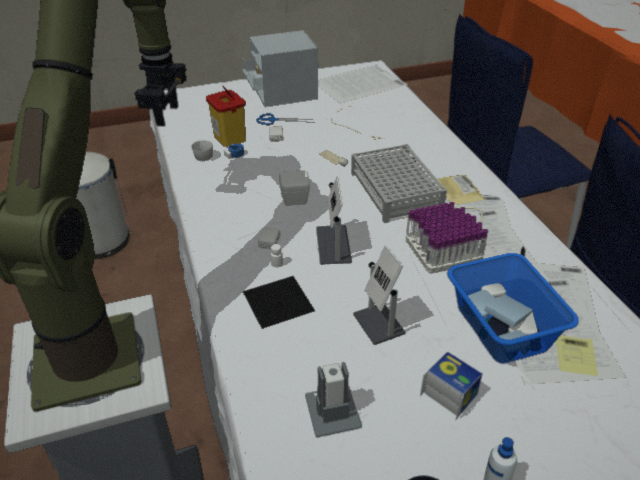

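View pics/top0.png

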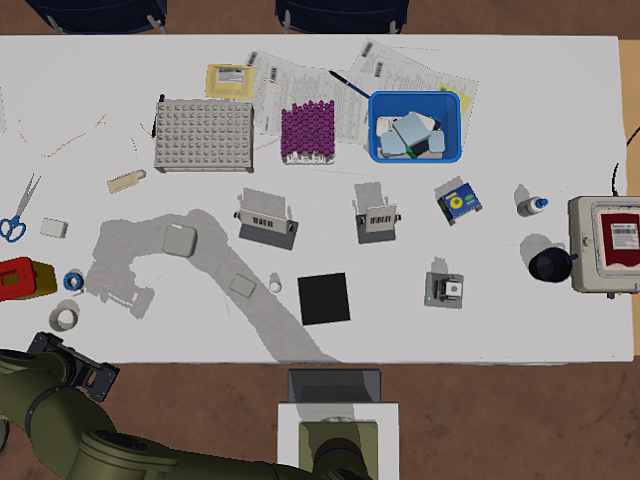

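The side picture shows the cradle with scanner near (333,395), the stands near (335,235) and (383,300), and the mat at (278,301). In the top picture the cradle is at (443,289), the stands at (267,220), which has the wider foot, and (378,220), and the mat at (324,298). I'll zoom in next.

```bash
cat > h.py <<'E'
import numpy as np,cv2,pickle
from scipy.spatial.transform import Rotation as R
def load(n): return pickle.load(open(n,"rb"))
def ray(s,uv):
    K=s["mtx"];T=s["camera_from_world"]
    d=np.array([(uv[0]-K[0,2])/K[0,0],(uv[1]-K[1,2])/K[1,1]]);u=d.copy()
    for _ in range(20): u=d/(1+s["k1"]*(u@u))
    v=T[:3,:3].T@np.array([u[0],u[1],1.]);c=-T[:3,:3].T@T[:3,3]
    return c,v
def onz(s,uv,z):
    c,v=ray(s,uv);return c+v*(z-c[2])/v[2]
def pt(s,uv,d=None):
    c,v=ray(s,uv);d=s["range_z"][int(round(uv[1])),int(round(uv[0]))] if d is None else d
    return c+v*d
def tri(s1,u1,s2,u2):
    c1,v1=ray(s1,u1);c2,v2=ray(s2,u2)
    t=np.linalg.lstsq(np.c_[v1,-v2],c2-c1,rcond=None)[0]
    a=c1+v1*t[0];b=c2+v2*t[1];return (a+b)/2,np.linalg.norm(a-b)
def cloud(s,x0,x1,y0,y1):
    vv,uu=np.mgrid[y0:y1,x0:x1];u=uu.ravel();v=vv.ravel()
    K=s["mtx"];T=s["camera_from_world"]
    d=np.c_[(u-K[0,2])/K[0,0],(v-K[1,2])/K[1,1]];w=d.copy()
    for _ in range(20): w=d/(1+s["k1"]*(w**2).sum(1,keepdims=True))
    z=s["range_z"][v,u];ok=z>0
    P=np.c_[w,np.ones(len(w))]*z[:,None]
    P=(P-T[:3,3])@T[:3,:3]
    return P[ok],np.c_[u,v][ok],s["img"][v,u][ok]
def crop(s,x0,x1,y0,y1,name,k=6):
    im=cv2.resize(s["img"][y0:y1,x0:x1,::-1],None,fx=k,fy=k,interpolation=cv2.INTER_CUBIC);cv2.imwrite(name,im)
E
python3 - <<'E'
from h import *
t=load("top0.pkl");s=load("side0.pkl")
crop(t,225,415,175,260,"pics/c1.png",4)
crop(t,415,480,260,315,"pics/c2.png",9)
crop(s,300,410,170,350,"pics/c3.png",3)
crop(s,300,370,350,440,"pics/c4.png",6)
a=cv2.imread("pics/c1.png");c=cv2.imread("pics/c2.png");b=cv2.imread("pics/c3.png");d=cv2.imread("pics/c4.png")
W=np.zeros((600,800,3),np.uint8)
W[:340,:760]=a
cv2.imwrite("pics/m1.png",a)
W=np.zeros((540,330+420,3),np.uint8);W[:540,:330]=b;W[:540,330:]=d;cv2.imwrite("pics/m2.png",W)
E
```

```text
(no output)
```

View pics/m1.png

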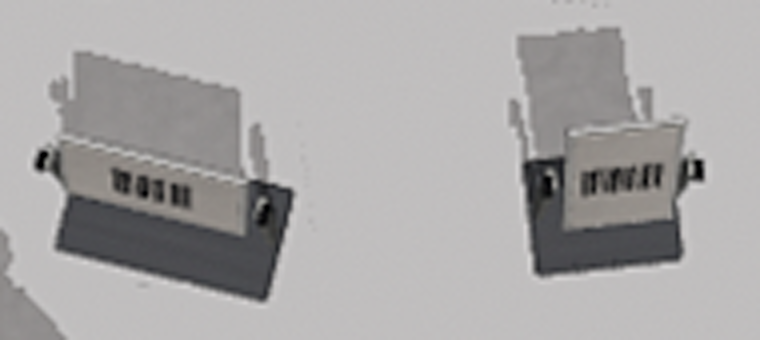

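View pics/m2.png

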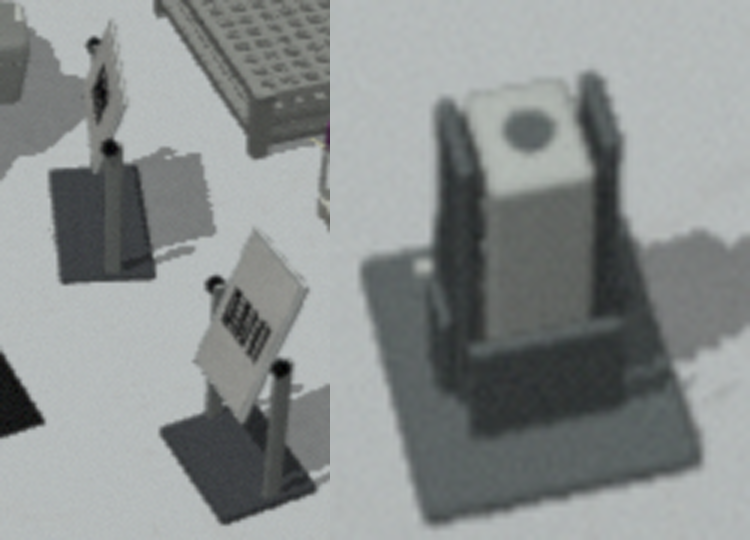

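View pics/c2.png

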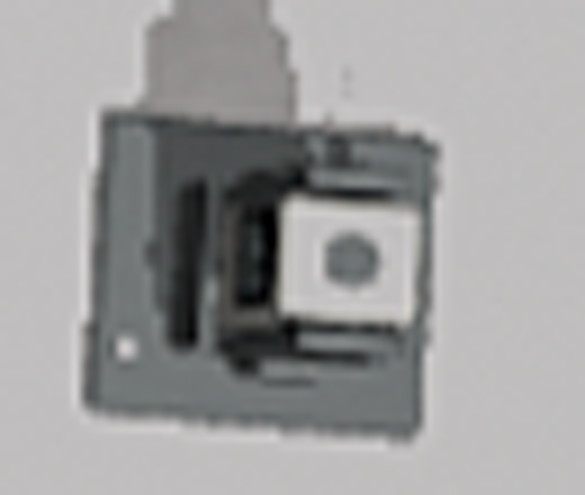

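The plate at upper left in the top view (label at 150,185 in the crop) is wide and sits on the wide foot, so it is the target. The right one is the tall plate. The scanner's dark window faces image-left, which is world +y, and its side cheeks are above and below it in the top crop.

```bash
cat > meas.py <<'E'
from h import *
t=load("top0.pkl");s=load("side0.pkl")
np.set_printoptions(precision=4,suppress=True)
# table check
for n,S in(("top",t),("side",s)):
    P,_,_=cloud(S,*((240,300,300,340) if n=="top" else (240,300,340,380)));print(n,"table z",np.median(P[:,2]),P[:,2].std())
def rect(S,box,f,z):
    P,uv,c=cloud(S,*box);m=f(P,c.astype(int));q=np.zeros((480,640),np.uint8);q[uv[m][:,1],uv[m][:,0]]=255
    n,l,st,_=cv2.connectedComponentsWithStats(q);i=1+st[1:,4].argmax();
    cs,_=cv2.findContours((l==i).astype(np.uint8),0,2)
    W=np.array([onz(S,p,z)[:2] for p in cs[0][:,0,:]]).astype(np.float32)
    return cv2.minAreaRect(W*1000),W
# mat
for n,S,b in(("top",t,(285,365,260,335)),("side",s,(235,320,270,335))):
    print(n,"mat",rect(S,b,lambda P,c:c.sum(1)<110,.003)[0])
# cradle foot (top) 
for n,S,b in(("top",t,(415,480,260,315)),("side",s,(295,370,350,440))):
    print(n,"foot",rect(S,b,lambda P,c:(c.sum(1)<480),.008)[0])
    print(n,"scanner top",rect(S,b,lambda P,c:(c.sum(1)>330)&(P[:,2]>.1),.120)[0])
    P,uv,c=cloud(S,*b);m=(P[:,2]>.1)&(c.sum(1)>330);print(" cloud med",np.median(P[m],0),m.sum())
# plates
for n,S,bs in(("top",t,((225,305,185,250),(345,415,175,250))),("side",s,((325,350,172,235),(360,408,240,315)))):
  for b in bs:
    P,uv,c=cloud(S,*b);c=c.astype(int)
    m=(P[:,2]>.095)&(P[:,2]<.21)
    Q=P[m&(c.sum(1)>300)]
    for _ in range(4):
        ce=Q.mean(0);u,w,v=np.linalg.svd(Q-ce);nn=v[2];d=(Q-ce)@nn;Q=Q[abs(d)<max(2.5*d.std(),.002)]
    nn*=np.sign(nn[0]);print(n,"plate",len(Q),"c",ce,"n",nn,"yaw",np.arctan2(nn[1],nn[0]),"lean deg",np.degrees(np.arcsin(-nn[2])),"rms",d.std(),"ext",np.ptp(Q,axis=0))
    dk=m&(c.sum(1)<170)&(abs((P-ce)@nn)<.012)
    yv=np.cross([0,0,1],nn)
    dd=(P-ce)@yv; dk&=abs(dd)<.05
    print("   label dark",dk.sum(),uv[dk].mean(0),P[dk].mean(0))
E
python3 meas.py
```

```text
top table z -6.921378332337018e-06 0.0031676583674929036
side table z 0.0012455571925649635 0.0024634375748538544
top mat ((424.0111083984375, 37.723609924316406), (125.99515533447266, 126.19245147705078), 6.358335018157959)
side mat ((425.2338562011719, 36.25684356689453), (124.82205963134766, 124.649658203125), 6.3209309577941895)
top foot ((462.6478271484375, -286.48626708984375), (102.66434478759766, 127.54300689697266), 85.31342315673828)
top scanner top ((444.5750427246094, -285.5192565917969), (38.886070251464844, 32.984336853027344), 83.50516510009766)
 cloud med [ 0.444  -0.2846  0.1208] 223
side foot ((467.4416809082031, -261.54412841796875), (162.97116088867188, 128.33261108398438), 84.6744155883789)
side scanner top ((444.8551025390625, -287.7466125488281), (41.09607696533203, 42.66073989868164), 85.19364929199219)
 cloud med [ 0.4455 -0.2884  0.1199] 307
top plate 588 c [0.6122 0.1877 0.1461] n [ 0.915  -0.2292 -0.3321] yaw -0.24541187548581164 lean deg 19.39816081282481 rms 0.001408708928468172 ext [0.0503 0.1363 0.0766]
   label dark 34 [261.8529 221.4118] [0.6109 0.1896 0.1429]
top plate 562 c [ 0.6201 -0.1023  0.1515] n [ 0.9268  0.0987 -0.3625] yaw 0.10607619711644527 lean deg 21.25137942274632 rms 0.0015121265049855487 ext [0.0465 0.0865 0.1063]
   label dark 59 [380.339 219.339] [ 0.6159 -0.104   0.1415]
side plate 342 c [0.6127 0.182  0.1459] n [ 0.9163 -0.2291 -0.3286] yaw -0.24502179993798154 lean deg 19.18340871104002 rms 0.0010844199541660516 ext [0.0523 0.1319 0.074 ]
   label dark 41 [333.122  201.0244] [0.6116 0.1873 0.1411]
side plate 938 c [ 0.6219 -0.1058  0.149 ] n [ 0.9278  0.1005 -0.3592] yaw 0.10793434374215254 lean deg 21.053945580252968 rms 0.0016312902769455666 ext [0.0496 0.092  0.103 ]
   label dark 96 [383.1042 279.7292] [ 0.6183 -0.1096  0.1415]
```

```bash
cat > cur.py <<'E'
from h import *
from plant import r
import sys
np.set_printoptions(precision=4,suppress=True)
st=r.get_state();M=R.from_quat(st["eef_rot"]).as_matrix();p=st["tool_pos"]
def show():
    print("t",st["clock"],"p",p,"q",st["q"],"F",st["contact_force"],"op",st["opening"]*88.1)
    print("tool x",M[:,0],"yaw",np.arctan2(M[1,0],M[0,0]),"y",M[:,1],"z",M[:,2])
def to(target,Mt=None):
    d=M.T@(np.array(target)-p)*1000;print("shift tool mm",d)
    if Mt is not None: print("rotvec tool",R.from_matrix(M.T@Mt).as_rotvec())
def down(yaw):
    x=np.array([np.cos(yaw),np.sin(yaw),0]);y=np.array([0,0,-1.]);return np.c_[x,y,np.cross(x,y)]
E
python3 - <<'E'
from cur import *
show()
t=load("top0.pkl");s=load("side0.pkl")
print(tri(t,(261.85,221.41),s,(333.12,201.02)))
for y in(1.483,1.483-np.pi): to((.4446,-.2865,.23),down(y))
E
```

```text
t 0.1 p [0.2777 0.5593 0.238 ] q [-1.0762  0.6899 -0.1945  1.5662  0.1573  0.9025 -0.2151] F [ 1.2888 -0.1696 -1.1558] op 88.08938601245936
tool x [ 0.4446  0.8958 -0.0016] yaw 1.110121021495043 y [-0.0006 -0.0015 -1.    ] z [-0.8958  0.4446 -0.0001]
(array([0.6121, 0.19  , 0.139 ]), np.float64(0.000966349926776879))
shift tool mm [-683.4172    9.175  -525.5016]
rotvec tool [-0.0002 -0.3729 -0.0016]
shift tool mm [-683.4172    9.175  -525.5016]
rotvec tool [ 0.0023  2.7687 -0.0002]
```

```bash
python3 -m inch '[[0,0,0,0,-0.125,0],[0,0,0,0,-0.125,0],[0,0,0,0,-0.123,0],[-36,0,-20,0,0,0],[-36,0,-20,0,0,0],[-36,0,-20,0,0,0],[-36,0,-20,0,0,0],[-36,0,-20,0,0,0],[-36,0,-20,0,0,0],[-36,0,-20,0,0,0],[-36,0,-20,0,0,0],[-36,0,-20,0,0,0]]' 88
python3 - <<'E'
from cur import *
show()
to((.4446,-.2865,.23),down(1.483))
E
```

```text
clock: 1.1
tool_pos: [0.4291, 0.2192, 0.2386]
eef_rot: [0.521, 0.478, -0.478, -0.521]
contact_force: [0.9, 0.6, -0.4]
opening: 1.002
t 1.1 p [0.4291 0.2192 0.2386] q [-0.3378  0.5199 -0.352   1.9801  0.2735  0.6873  0.6234] F [ 0.9293  0.5604 -0.3957] op 88.23635821718638
tool x [ 0.0873  0.9962 -0.0003] yaw 1.4833429107386351 y [-0.0003 -0.0003 -1.    ] z [-0.9962  0.0873  0.0003]
shift tool mm [-502.4522    8.7413  -59.6168]
rotvec tool [-0.0003  0.0003 -0.0003]
```

```bash
python3 -m inch '[[-41,0,-7,0,0,0],[-41,0,-7,0,0,0],[-41,0,-7,0,0,0],[-41,0,-7,0,0,0],[-41,0,-7,0,0,0],[-41,0,-7,0,0,0],[-41,0,-4,0,0,0],[-41,0,-4,0,0,0],[-41,0,-4,0,0,0],[-41,0,-3,0,0,0],[-41,0,-3,0,0,0],[-41,0,0,0,0,0]]'; python3 -m inch '[[-10,0,0,0,0,0],[0,0,0,0,0,0]]';python3 - <<'E'
from cur import *
show()
to((.4446,-.2865,.23),down(1.483))
for n in("side","top"):
    s=r.snapshot(n);pickle.dump(s,open(f"{n}1.pkl","wb"));cv2.imwrite(f"pics/{n}1.png",s["img"][:,:,::-1])
s=load("side1.pkl");crop(s,250,430,270,440,"pics/s1c.png",3)
E
```

```text
clock: 2.1
tool_pos: [0.4452, -0.2761, 0.2385]
eef_rot: [-0.521, -0.478, 0.477, 0.521]
contact_force: [0.9, -0.1, 0.5]
opening: 0.995
clock: 2.27
tool_pos: [0.4429, -0.2883, 0.238]
eef_rot: [0.523, 0.475, -0.476, -0.523]
contact_force: [0.1, 0.2, -0.4]
opening: 1.002
t 2.2667 p [ 0.4429 -0.2883  0.238 ] q [ 0.7389  0.5834 -0.4018  1.8498  0.3165  0.772   1.6426] F [ 0.0748  0.2312 -0.3566] op 88.2620317023949
tool x [ 0.0956  0.9954 -0.0015] yaw 1.4750966571940503 y [-0.0012 -0.0014 -1.    ] z [-0.9954  0.0956  0.0011]
shift tool mm [ 2.0001  7.9676 -1.4844]
rotvec tool [-0.0011 -0.0079 -0.0015]
```

View pics/s1c.png

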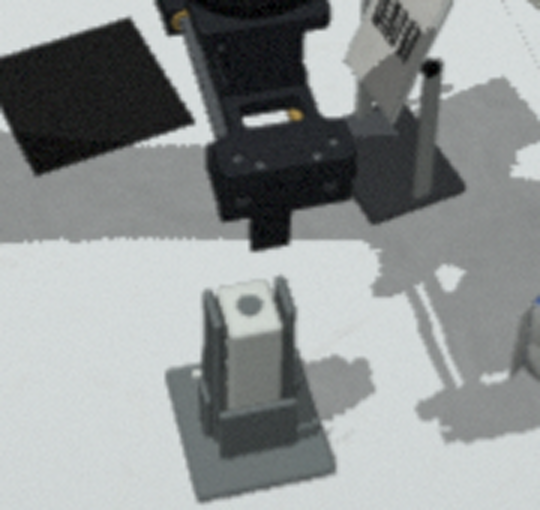

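The gripper is straight above the cradle, jaws across window and back, so I go down between the cheeks.

```bash
python3 -m inch '[[2,25,-1.5,0,-0.008,0],[0,25,0,0,0,0],[0,25,0,0,0,0],[0,25,0,0,0,0],[0,22,0,0,0,0],[0,18,0,0,0,0],[0,14,0,0,0,0],[0,8,0,0,0,0],[0,0,0,0,0,0]]'
python3 - <<'E'
from cur import *
show()
to((.4446,-.2865,.075),down(1.483))
E
```

```text
clock: 3.12
tool_pos: [0.4462, -0.2793, 0.0756]
eef_rot: [-0.517, -0.481, 0.481, 0.52]
contact_force: [0.2, -0.2, 0.0]
opening: 0.998
t 3.1167 p [ 0.4462 -0.2793  0.0756] q [ 0.617   0.8328 -0.2403  1.9799  0.4816  0.3869  1.497 ] F [ 0.1727 -0.2005  0.0259] op 87.90207380786727
tool x [0.076  0.9971 0.0024] yaw 1.4946785668606513 y [-0.0022  0.0026 -1.    ] z [-0.9971  0.076   0.0023]
shift tool mm [-7.2882  0.5393  1.0365]
rotvec tool [-0.0024  0.0117  0.0024]
```

```bash
python3 -m inch '[[-4,0,0.5,0,0.01,0],[-3,0,0.5,0,0,0],[0,0,0,0,0,0]]'
python3 - <<'E'
from cur import *
show()
to((.4446,-.2865,.075),down(1.483))
E
python3 -m inch '[[0,0,0,0,0,0],[0,0,0,0,0,0],[0,0,0,0,0,0],[0,0,0,0,0,0],[0,0,0,0,0,0],[0,0,0,0,0,0],[0,0,0,0,0,0],[0,0,0,0,0,0]]' 20 15
python3 - <<'E'
from cur import *
show()
E
```

```text
clock: 3.37
tool_pos: [0.4449, -0.2902, 0.0777]
eef_rot: [0.523, 0.477, -0.477, -0.521]
contact_force: [0.4, -0.3, -0.1]
opening: 0.996
t 3.3667 p [ 0.4449 -0.2902  0.0777] q [ 0.6356  0.8311 -0.2413  1.9699  0.4795  0.394   1.5038] F [ 0.4318 -0.2606 -0.0738] op 87.76578840220347
tool x [ 0.0907  0.9959 -0.0012] yaw 1.479939666944229 y [ 0.0014 -0.0014 -1.    ] z [-0.9959  0.0907 -0.0016]
shift tool mm [3.6247 2.6831 0.6821]
rotvec tool [ 0.0016 -0.0031 -0.0012]
clock: 4.03
tool_pos: [0.4448, -0.2879, 0.0765]
eef_rot: [-0.521, -0.478, 0.477, 0.522]
contact_force: [0.3, 1.8, -1.3]
opening: 0.48
t 4.0333 p [ 0.4448 -0.2879  0.0765] q [ 0.634   0.8331 -0.2427  1.9716  0.479   0.393   1.5034] F [ 0.3183  1.8113 -1.2883] op 42.27183536596884
tool x [0.0889 0.996  0.0016] yaw 1.4817824479583503 y [-0.      0.0016 -1.    ] z [-0.996   0.0889  0.0002]
```

```bash
python3 -m inch '[[0,0,0,0,0,0],[0,0,0,0,0,0],[0,-5,0,0,0,0],[0,-10,0,0,0,0],[0,-15,0,0,0,0],[0,-20,0,0,0,0],[0,-20,0,0,0,0],[0,-20,0,0,0,0],[0,-20,0,0,0,0],[0,-20,0,0,0,0],[0,-15,0,0,0,0],[0,0,0,0,0,0]]' 20 30
python3 - <<'E'
from cur import *
show()
for n in("side",):
    s=r.snapshot(n);pickle.dump(s,open(f"{n}2.pkl","wb"));crop(s,250,430,240,440,"pics/s2c.png",3)
E
```

```text
clock: 5.03
tool_pos: [0.446, -0.291, 0.2254]
eef_rot: [0.525, 0.477, -0.476, -0.52]
contact_force: [0.9, 0.5, -2.1]
opening: 0.477
t 5.0333 p [ 0.446  -0.291   0.2254] q [ 0.7392  0.6031 -0.4013  1.8596  0.3382  0.7389  1.6295] F [ 0.9309  0.5284 -2.0736] op 42.008257118343664
tool x [ 0.0914  0.9958 -0.0039] yaw 1.4792890449507679 y [ 0.0055 -0.0044 -1.    ] z [-0.9958  0.0914 -0.0059]
```

View pics/s2c.png

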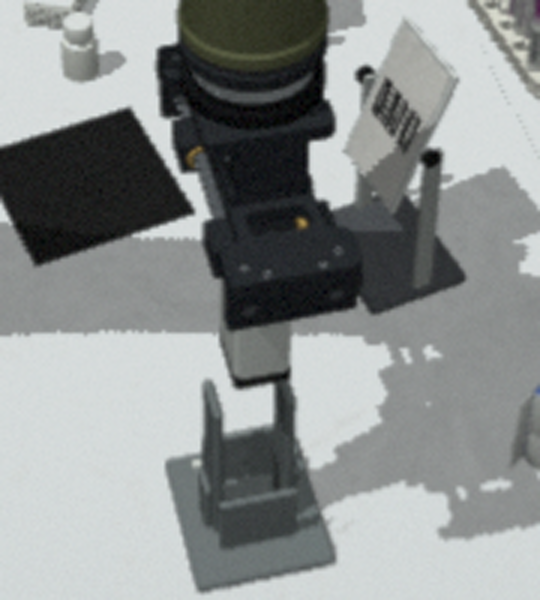

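```bash
python3 -m inch '[[20,0,3,0,0,0],[40,0,6.5,0,0,0],[40,0,6.5,0,0,0],[40,0,6.5,0,0,0],[40,0,6.5,0,0,0],[40,0,6.5,0,0,0],[40,0,6.5,0,0,0],[40,0,6.5,0,0,0],[20,0,3,0,0,0],[0,0,0,0,0.12,0],[0,0,0,0,0.12,0],[0,0,0,0,0.12,0]]'; python3 -m inch '[[0,0,0,0,0.123,0],[0,0,0,0,0.123,0],[0,0,0,0,0.123,0],[0,0,0,0,0.123,0],[0,0,0,0,0.123,0],[0,0,0,0,0.123,0],[0,0,0,0,0.123,0],[0,0,0,0,0.123,0],[0,0,0,0,0.123,0],[0,0,0,0,0.123,0],[0,0,0,0,0.123,0],[0,0,0,0,0,0]]'
python3 - <<'E'
from cur import *
show()
to((.424,.037,.0715),down(-.245))
E
```

```text
clock: 6.08
tool_pos: [0.4214, 0.0343, 0.2211]
eef_rot: [-0.6, -0.374, 0.375, 0.6]
contact_force: [0.4, 0.3, -1.8]
opening: 0.472
clock: 7.08
tool_pos: [0.4216, 0.0338, 0.2211]
eef_rot: [0.703, -0.083, 0.083, -0.702]
contact_force: [0.5, -0.1, -2.5]
opening: 0.473
t 7.0833 p [0.4216 0.0338 0.2211] q [-0.3055  0.4768  0.1721  2.1753 -0.1615  0.5026 -0.2457] F [ 0.5358 -0.0832 -2.4873] op 41.69929981481517
tool x [ 0.9724 -0.2333 -0.001 ] yaw -0.23545358317447798 y [-0.0013 -0.0014 -1.    ] z [ 0.2333  0.9724 -0.0017]
shift tool mm [  1.7759 149.6298   3.9322]
rotvec tool [ 0.0017  0.0095 -0.001 ]
```

```bash
python3 -m inch '[[2,15,4,0,0.009,0],[0,25,0,0,0,0],[0,25,0,0,0,0],[0,25,0,0,0,0],[0,20,0,0,0,0],[0,15,0,0,0,0],[0,8,0,0,0,0],[0,4,0,0,0,0],[0,0,0,0,0,0],[0,0,0,0,0,0]]'
python3 - <<'E'
from cur import *
show()
to((.424,.037,.0715),down(-.245))
for n in("side",):
    s=r.snapshot(n);pickle.dump(s,open(f"{n}3.pkl","wb"));crop(s,200,400,200,370,"pics/s3c.png",4)
E
```

```text
clock: 7.92
tool_pos: [0.4251, 0.0377, 0.0851]
eef_rot: [-0.702, 0.085, -0.085, 0.702]
contact_force: [-0.9, 0.2, -2.6]
opening: 0.475
t 7.9167 p [0.4251 0.0377 0.0851] q [-0.217   0.7645  0.0333  2.2784 -0.2307  0.1011 -0.2036] F [-0.8656  0.1982 -2.6184] op 41.84276464341094
tool x [ 0.9713 -0.2378  0.0005] yaw -0.2401340434298915 y [ 0.0005  0.0001 -1.    ] z [0.2378 0.9713 0.0003]
shift tool mm [-0.964  13.5821 -0.9224]
rotvec tool [-0.0003  0.0049  0.0005]
```

View pics/s3c.png

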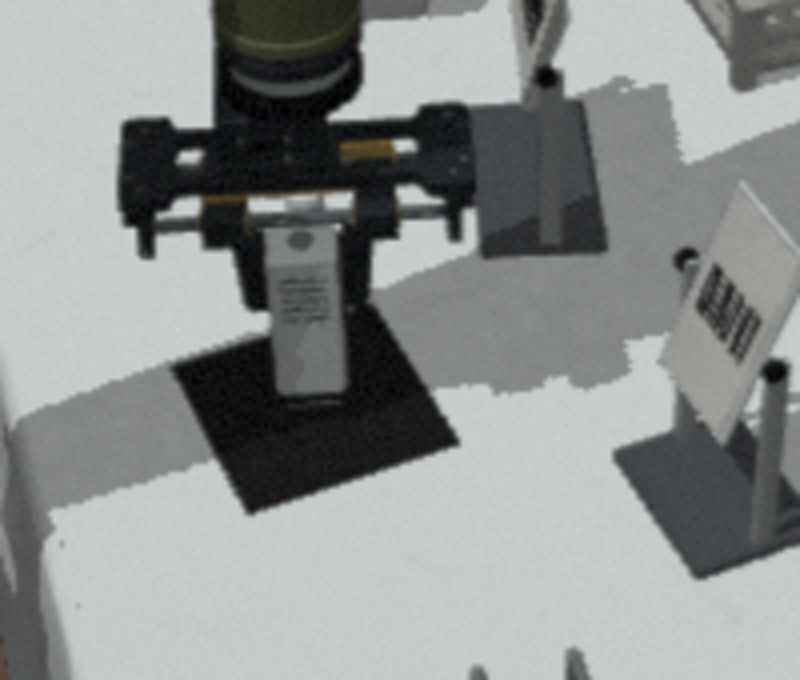

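```bash
python3 -m inch '[[12,0,0,0,0,0],[12,0,2,0,0,0],[0,4,0,0,0,0],[0,4,0,0,0,0],[0,2,0,0,0,0],[0,0,0,0,0,0]]'; python3 -m inch '[[0,2,0,0,0,0],[0,0,0,0,0,0]]';python3 - <<'E'
from cur import *
show()
E
```

```text
clock: 8.47
tool_pos: [0.4473, 0.034, 0.0743]
eef_rot: [0.702, -0.086, 0.084, -0.702]
contact_force: [0.2, 0.2, -1.3]
opening: 0.472
clock: 8.63
tool_pos: [0.448, 0.034, 0.0725]
eef_rot: [0.702, -0.085, 0.085, -0.702]
contact_force: [-0.0, 0.0, -2.2]
opening: 0.472
t 8.6333 p [0.448  0.034  0.0725] q [-0.2026  0.7993  0.0396  2.2169 -0.2227  0.13   -0.1947] F [-0.001   0.0068 -2.2228] op 41.57162628053245
tool x [ 0.9712 -0.2384 -0.0011] yaw -0.24071362808933133 y [-0.0011  0.     -1.    ] z [ 0.2384  0.9712 -0.0002]
```

```bash
python3 -m inch '[[0,1,0,0,0,0],[0,0,0,0,0,0]]'; python3 -m inch '[[0,1,0,0,0,0],[0,0,0,0,0,0]]'; python3 -m inch '[[0,1,0,0,0,0],[0,0,0,0,0,0]]'
```

```text
clock: 8.8
tool_pos: [0.4485, 0.034, 0.0716]
eef_rot: [0.702, -0.085, 0.085, -0.702]
contact_force: [-0.2, -0.5, -1.9]
opening: 0.475
clock: 8.97
tool_pos: [0.449, 0.0339, 0.071]
eef_rot: [-0.702, 0.085, -0.085, 0.702]
contact_force: [-0.9, 0.5, 2.3]
opening: 0.471
clock: 9.13
tool_pos: [0.4493, 0.0338, 0.0708]
eef_rot: [-0.702, 0.084, -0.086, 0.702]
contact_force: [-0.5, -0.3, 12.7]
opening: 0.475
```

```bash
python3 -m inch '[[0,0,0,0,0,0],[0,0,0,0,0,0],[0,0,0,0,0,0],[0,0,0,0,0,0],[0,-5,0,0,0,0],[0,-10,0,0,0,0],[0,-20,0,0,0,0],[0,-25,0,0,0,0],[0,-20,0,0,0,0],[0,0,0,0,-0.12,0],[0,0,0,0,-0.12,0]]' 88; python3 -m inch '[[0,0,0,0,-0.121,0],[0,0,0,0,-0.121,0],[0,0,0,0,-0.121,0],[0,0,0,0,-0.121,0],[0,0,0,0,-0.121,0],[0,0,0,0,-0.121,0],[0,0,0,0,-0.121,0],[0,0,0,0,-0.121,0],[0,0,0,0,-0.121,0],[0,0,0,0,-0.121,0],[0,0,0,0,-0.121,0],[0,0,0,0,0,0]]';python3 - <<'E'
from cur import *
show()
for n in("side","top"):
    s=r.snapshot(n);pickle.dump(s,open(f"{n}4.pkl","wb"));crop(s,200,400,200,370,f"pics/{n}4c.png",4)
E
```

```text
clock: 10.05
tool_pos: [0.4494, 0.034, 0.1512]
eef_rot: [0.707, 0.003, -0.001, -0.707]
contact_force: [-0.1, -0.8, -0.2]
opening: 1.002
clock: 11.05
tool_pos: [0.4485, 0.0336, 0.1499]
eef_rot: [-0.556, -0.437, 0.437, 0.556]
contact_force: [1.1, -0.2, -0.3]
opening: 0.999
t 11.05 p [0.4485 0.0336 0.1499] q [-0.0071  0.639  -0.2668  2.1624  0.427   0.3896  0.7112] F [ 1.1319 -0.2309 -0.308 ] op 88.04455582073717
tool x [ 0.2357  0.9718 -0.0001] yaw 1.332812048071596 y [-0.0002 -0.0001 -1.    ] z [-0.9718  0.2357  0.0002]
```

View pics/side4c.png

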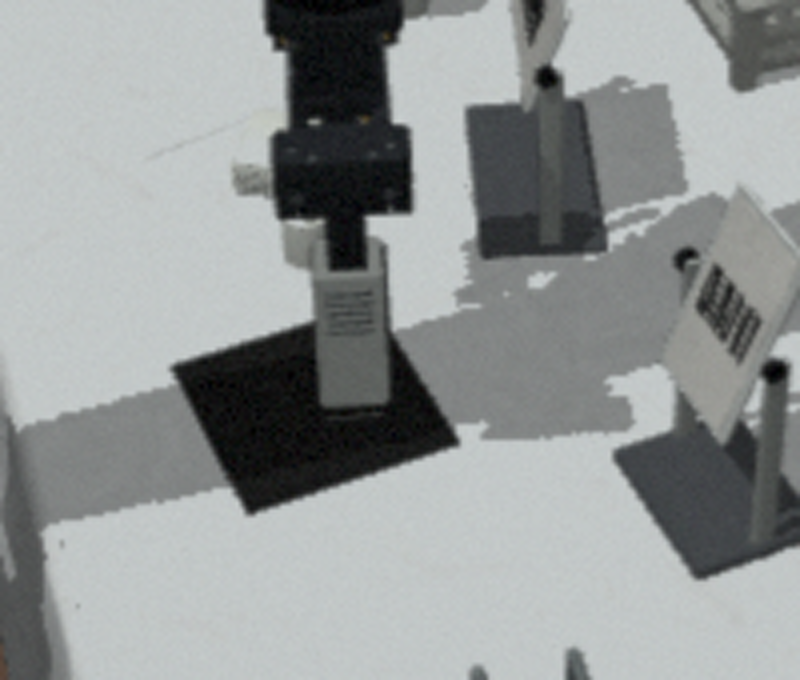

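View pics/top4c.png

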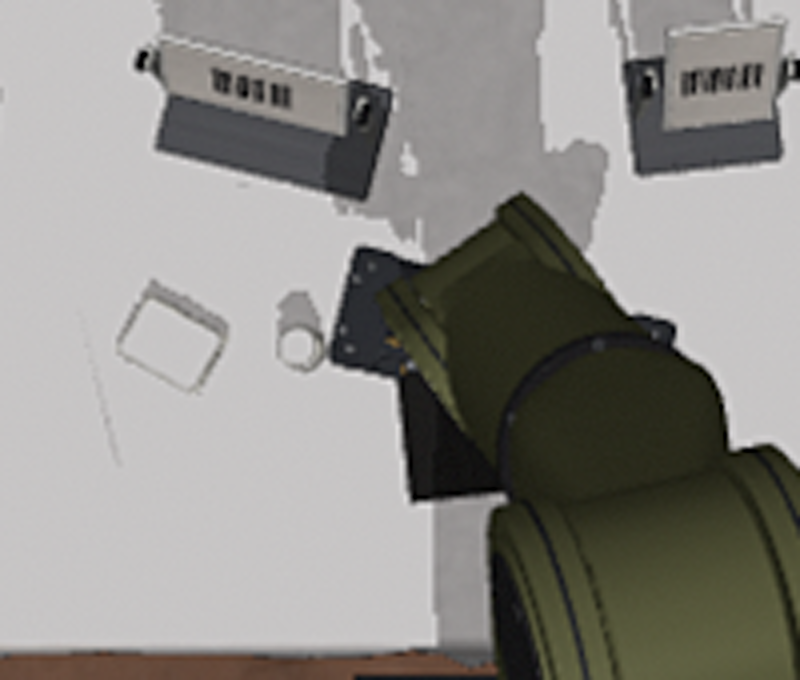

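```bash
python3 -m inch '[[0,0,-0.5,0,0,0],[0,0,0,0,0,0],[0,10,0,0,0,0],[0,15,0,0,0,0],[0,15,0,0,0,0],[0,15,0,0,0,0],[0,12,0,0,0,0],[0,10,0,0,0,0],[0,5,0,0,0,0],[0,0,0,0,0,0]]' 64
python3 - <<'E'
from cur import *
show()
E
python3 -m inch '[[0,0,0,0,0,0],[0,0,0,0,0,0],[0,0,0,0,0,0],[0,0,0,0,0,0],[0,0,0,0,0,0],[0,0,0,0,0,0],[0,0,0,0,0,0],[0,0,0,0,0,0]]' 15 12
python3 - <<'E'
from cur import *
show()
for n in("side",):
    s=r.snapshot(n);pickle.dump(s,open(f"{n}5.pkl","wb"));crop(s,200,400,200,370,f"pics/{n}5c.png",4)
E
```

```text
clock: 11.98
tool_pos: [0.4488, 0.0339, 0.0669]
eef_rot: [-0.556, -0.436, 0.437, 0.557]
contact_force: [-0.5, 0.7, 0.2]
opening: 0.725
t 11.9833 p [0.4488 0.0339 0.0669] q [-0.1183  0.808  -0.0968  2.2121  0.5131  0.1436  0.6357] F [-0.4959  0.72    0.2215] op 63.850966847848895
tool x [ 0.2386  0.9711 -0.001 ] yaw 1.3298606368047972 y [-0.0014 -0.0006 -1.    ] z [-0.9711  0.2386  0.0012]
clock: 12.65
tool_pos: [0.4494, 0.0337, 0.068]
eef_rot: [0.557, 0.436, -0.436, -0.556]
contact_force: [-0.5, 0.3, 6.5]
opening: 0.384
t 12.65 p [0.4494 0.0337 0.068 ] q [-0.1169  0.8055 -0.0977  2.2121  0.5134  0.1441  0.6362] F [-0.5321  0.2819  6.5051] op 33.818792667625374
tool x [0.2387 0.9711 0.0001] yaw 1.3297986271752595 y [ 0.0007 -0.     -1.    ] z [-0.9711  0.2387 -0.0007]
```

View pics/side5c.png

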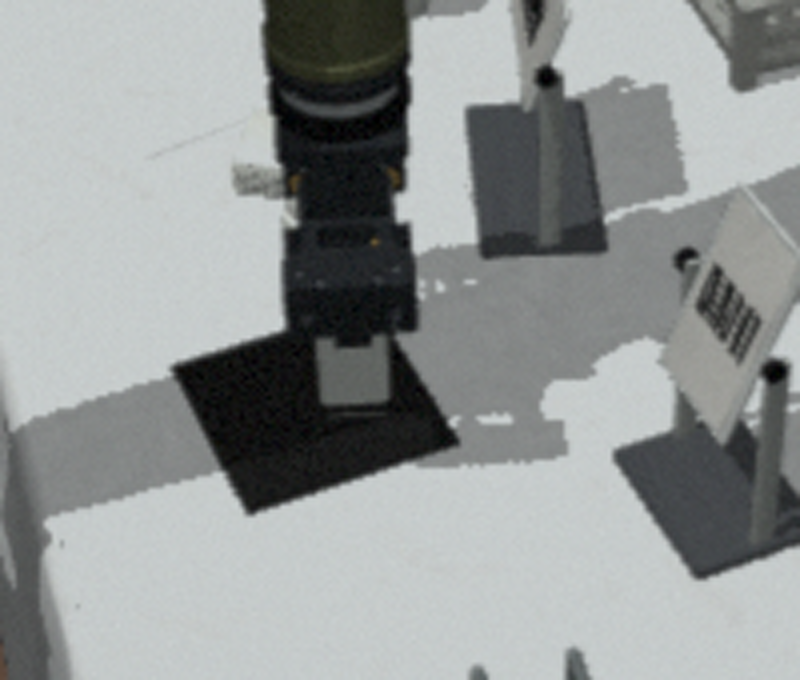

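```bash
python3 -m inch '[[0,0,0,0,0,0],[0,0,0,0,0,0],[0,0,0,0,0,0],[0,-5,0,0,0,0],[0,-15,0,0,0,0],[0,-20,0,0,0,0],[0,-20,0,0,0,0],[0,-20,0,0,0,0],[0,-12,0,0,0,0],[0,0,0,0,0,0],[0,0,0,0,0,0]]' 15 40; python3 -m inch '[[15,0,0,0,0,0],[25,0,0,0,0,0],[30,0,0,0,0,0],[30,0,0,0,0,0],[30,0,0,0,0,0],[25,0,0,0,0,0],[20,0,0,0,0,0],[14,0,0,0,0,0],[0,0,0,0.08,0,0],[0,0,0,0.09,0,0],[0,0,0,0.09,0,0],[0,0,0,0.077,0,0]]'; python3 -m inch '[[0,0,0,0,0,0],[0,0,0,0,0,0],[0,0,0,0,0,0]]'
cat > scan.py <<'E'
from cur import *
show()
L=np.array([.6117,.189,.140]);yaw=-.245;l=np.radians(19.3)
xs=np.array([np.cos(l)*np.cos(yaw),np.cos(l)*np.sin(yaw),-np.sin(l)]);zs=np.array([np.sin(l)*np.cos(yaw),np.sin(l)*np.sin(yaw),np.cos(l)]);ys=np.cross(zs,xs)
Mt=np.c_[ys,-zs,-xs]
W=L-.10*xs; to(W-.021*zs-.021*xs,Mt)
E
python3 - <<'E'
from scan import *
for n in("side","top"):
    s=r.snapshot(n);pickle.dump(s,open(f"{n}6.pkl","wb"));crop(s,230,430,100,250,f"pics/{n}6c.png",4)
    if n=="top": crop(s,200,350,180,290,f"pics/{n}6c.png",5)
E
```

```text
clock: 13.62
tool_pos: [0.4493, 0.0337, 0.1599]
eef_rot: [0.557, 0.437, -0.436, -0.556]
contact_force: [-0.1, -0.4, -2.1]
opening: 0.385
clock: 14.62
tool_pos: [0.4945, 0.2161, 0.1587]
eef_rot: [-0.454, -0.355, 0.504, 0.643]
contact_force: [0.6, -0.8, -2.4]
opening: 0.384
clock: 14.87
tool_pos: [0.493, 0.2173, 0.1591]
eef_rot: [-0.455, -0.357, 0.504, 0.641]
contact_force: [-0.2, 0.4, -1.4]
opening: 0.381
t 14.8667 p [0.493  0.2173 0.1591] q [-0.1308  0.8469 -0.4691  1.6322  0.1462  0.9841  0.7341] F [-0.1521  0.4344 -1.36  ] op 33.590999083499376
tool x [ 0.2375  0.9714 -0.0011] yaw 1.3310498624745875 y [-0.3215  0.0775 -0.9437] z [-0.9166  0.2245  0.3307]
shift tool mm [ 1.2837 -1.2783 -0.5069]
rotvec tool [-0.0002  0.0046 -0.0028]
```

View pics/side6c.png

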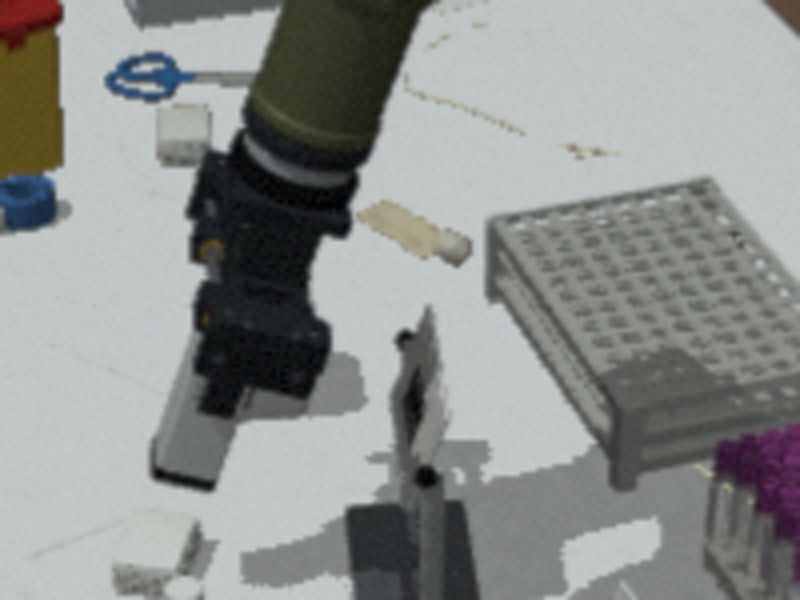

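View pics/top6c.png

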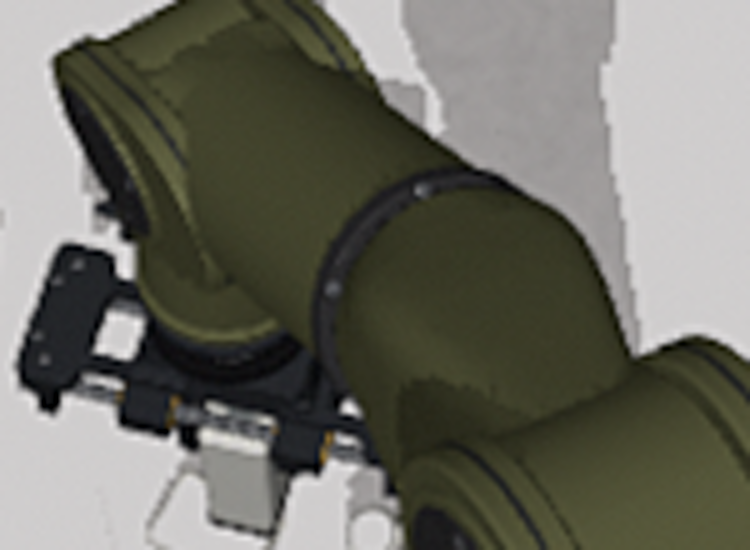

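The scanner is held by its sides, leaning toward the plate, with no finger near the window. Next I check that it hasn't pivoted in the grip, using depth on its back face.

Run:
```python
from scan import *
for n,b in(("side",(266,294,180,222)),("top",(238,260,262,290))):
    S=load(n+"6.pkl");P,uv,c=cloud(S,*b)
    q=(P-p)@M*1000  # tool coords mm
    m=(abs(q[:,0])<24)&(abs(q[:,2])<30)&(q[:,1]>-60)&(q[:,1]<75)&(c.astype(int).sum(1)>250)
    q=q[m];print(n,len(q),q.min(0),q.max(0))
    # back face: tool z ~ +20
    k=q[(abs(q[:,2]-20)<8)&(abs(q[:,0])<15)]
    if len(k)>20:
        A=np.c_[k[:,:2],np.ones(len(k))];co=np.linalg.lstsq(A,k[:,2],rcond=None)[0];print(" back z=",co,len(k),(A@co-k[:,2]).std())
    k=q[(abs(q[:,0]+17)<7)&(abs(q[:,2])<14)]
    if len(k)>20: print(" side x med",np.median(k[:,0]),len(k))
    print(" bottom y pct",np.percentile(q[:,1],[90,95,98]))
```

```text
t 14.9667 p [0.4929 0.2179 0.16  ] q [-0.1314  0.8457 -0.4696  1.6319  0.1459  0.9849  0.7345] F [-0.2943  0.6755 -2.357 ] op 33.946547135257724
tool x [ 0.2362  0.9717 -0.0005] yaw 1.3323705716266867 y [-0.321   0.0776 -0.9439] z [-0.9172  0.2231  0.3302]
shift tool mm [ 0.7469 -0.5753 -0.9778]
rotvec tool [ 0.0003  0.0061 -0.0026]
side 385 [-23.0216 -40.5704 -20.3903] [13.5923 64.8848 21.6019]
 back z= [ 0.0774 -0.0167 19.4691] 100 1.5911821639110812
 side x med -16.78727465100718 202
 bottom y pct [48.241  50.7903 55.4393]
top 286 [-17.5331 -54.2889   0.6883] [21.5105 64.0683 24.3733]
 back z= [ 0.0122  0.0211 21.6461] 225 1.4914302345411374
 bottom y pct [43.9649 52.5113 59.3877]
```

```bash
Z='[0,0,0,0,0,0]'; python3 -m inch '[[0.7,-0.6,-0.7,0,0.005,0],[0,0,0,0,0,0],[0,0,0,0,0,0],[0,0,0,0,0,0],[0,0,0,0,0,0],[0,0,0,0,0,0],[0,0,0,0,0,0],[0,0,0,0,0,0],[0,0,0,0,0,0],[0,0,0,0,0,0],[0,0,0,0,0,0],[0,0,0,0,0,0]]'; python3 -m inch '[[0,0,0,0,0,0],[0,0,0,0,0,0],[0,0,0,0,0,0],[0,0,0,0,0,0],[0,0,0,0,0,0],[0,0,0,0,0,0],[0,0,0,0,0,0],[0,0,0,0,0,0],[0,0,0,0,0,0],[0,0,0,0,0,0],[0,0,0,0,0,0],[0,0,0,0,0,0]]'; python3 -m inch '[[0,0,0,0,0,0],[0,0,0,0,0,0],[0,0,0,0,0,0],[0,0,0,0,0,0],[0,0,0,0,0,0],[0,0,0,0,0,0],[0,0,0,0,0,0],[0,0,0,0,0,0],[0,0,0,0,0,0],[0,0,0,0,0,0],[0,0,0,0,0,0],[0,0,0,0,0,0]]'; python3 scan.py
```

```text
clock: 15.97
tool_pos: [0.4953, 0.2178, 0.16]
eef_rot: [-0.456, -0.355, 0.502, 0.643]
contact_force: [-0.8, 0.4, -2.8]
opening: 0.382
clock: 16.97
tool_pos: [0.4953, 0.2179, 0.1601]
eef_rot: [-0.456, -0.355, 0.502, 0.643]
contact_force: [-0.5, -0.3, -2.7]
opening: 0.379
clock: 17.97
tool_pos: [0.4953, 0.2178, 0.1601]
eef_rot: [-0.456, -0.355, 0.502, 0.643]
contact_force: [-0.7, 0.2, -1.7]
opening: 0.383
t 17.9667 p [0.4953 0.2178 0.1601] q [-0.1309  0.8477 -0.4678  1.6251  0.144   0.9891  0.7316] F [-0.6513  0.1801 -1.6811] op 33.739336750102034
tool x [ 0.2431  0.97   -0.0015] yaw 1.3252794011860058 y [-0.3211  0.079  -0.9438] z [-0.9153  0.2299  0.3306]
shift tool mm [0.2539 0.2856 1.1637]
rotvec tool [-0.0001 -0.001  -0.0013]
```

```bash
python3 -m inch '[[0,0,0,-0.08,0,0],[0,0,0,-0.09,0,0],[0,0,0,-0.09,0,0],[0,0,0,-0.077,0,0],[-15,0,0,0,0,0],[-25,0,0,0,0,0],[-30,0,0,0,0,0],[-30,0,0,0,0,0],[-30,0,0,0,0,0],[-30,0,0,0,0,0],[-20,0,0,0,0,0],[-9,0,0,0,0,0]]'; python3 -m inch '[[0,0,0,0,0,0],[0,0,0,0,0,0]]'
python3 - <<'E'
from cur import *
show();to((.448,.035,.075),down(1.33))
E
```

```text
clock: 18.97
tool_pos: [0.4479, 0.031, 0.1604]
eef_rot: [0.559, 0.432, -0.435, -0.558]
contact_force: [-0.1, 0.5, -2.6]
opening: 0.385
clock: 19.13
tool_pos: [0.4501, 0.0356, 0.1606]
eef_rot: [0.558, 0.435, -0.435, -0.557]
contact_force: [-0.1, 0.7, -2.0]
opening: 0.385
t 19.1333 p [0.4501 0.0356 0.1606] q [ 0.008   0.6209 -0.2953  2.1488  0.4235  0.4255  0.7015] F [-0.1085  0.7425 -1.9708] op 33.95565262216496
tool x [0.2429 0.97   0.0002] yaw 1.325433532053962 y [ 0.001  -0.0001 -1.    ] z [-0.97    0.2429 -0.001 ]
shift tool mm [-1.1196 85.5764  1.9626]
rotvec tool [ 0.001  -0.0046  0.0002]
```

```bash
python3 -m inch '[[-1,12,2,0,0,0],[0,18,0,0,0,0],[0,18,0,0,0,0],[0,15,0,0,0,0],[0,12,0,0,0,0],[0,7,0,0,0,0],[0,4,0,0,0,0],[0,2,0,0,0,0],[0,0,0,0,0,0]]'; python3 -m inch '[[0,1.5,0,0,0,0],[0,0,0,0,0,0]]'; python3 -m inch '[[0,1,0,0,0,0],[0,0,0,0,0,0]]';python3 -m inch '[[0,1,0,0,0,0],[0,0,0,0,0,0]]'
python3 - <<'E'
from cur import *
show()
E
```

```text
clock: 19.88
tool_pos: [0.4475, 0.0347, 0.0723]
eef_rot: [0.558, 0.435, -0.436, -0.557]
contact_force: [0.4, 0.6, -1.6]
opening: 0.381
clock: 20.05
tool_pos: [0.4475, 0.034, 0.0712]
eef_rot: [0.558, 0.435, -0.435, -0.557]
contact_force: [0.1, -0.8, -2.4]
opening: 0.384
clock: 20.22
tool_pos: [0.4473, 0.0338, 0.0701]
eef_rot: [0.558, 0.435, -0.435, -0.557]
contact_force: [0.5, 0.1, -1.5]
opening: 0.382
clock: 20.38
tool_pos: [0.4472, 0.0338, 0.0689]
eef_rot: [0.558, 0.435, -0.435, -0.557]
contact_force: [-0.1, 0.2, -1.5]
opening: 0.387
t 20.3833 p [0.4472 0.0338 0.0689] q [-0.1179  0.8031 -0.0995  2.2173  0.5332  0.1438  0.6094] F [-0.11    0.2183 -1.4612] op 34.052999256284274
tool x [ 0.2432  0.97   -0.0015] yaw 1.3251334521175164 y [-0.0002 -0.0015 -1.    ] z [-0.97    0.2432 -0.0002]
```

```bash
python3 -m inch '[[0,1,0,0,0,0],[0,0,0,0,0,0]]';python3 -m inch '[[0,0.7,0,0,0,0],[0,0,0,0,0,0]]'
```

```text
clock: 20.55
tool_pos: [0.4472, 0.0338, 0.0681]
eef_rot: [0.558, 0.435, -0.435, -0.557]
contact_force: [-0.4, 0.7, 1.6]
opening: 0.382
clock: 20.72
tool_pos: [0.4472, 0.0338, 0.068]
eef_rot: [0.558, 0.435, -0.435, -0.557]
contact_force: [-1.9, -0.2, 11.7]
opening: 0.381
```

Contact with the mat is made. Next I open the jaws (to 66 mm only, to stay clear of the bottle), go straight up and look.

```bash
python3 -m inch '[[0,0,0,0,0,0],[0,0,0,0,0,0],[0,0,0,0,0,0],[0,0,0,0,0,0],[0,0,0,0,0,0],[0,-5,0,0,0,0],[0,-15,0,0,0,0],[0,-20,0,0,0,0],[0,-25,0,0,0,0],[0,-30,0,0,0,0],[0,-30,0,0,0,0],[0,-30,0,0,0,0]]' 66; python3 -m inch '[[-10,-20,20,0,0,0],[-20,0,30,0,0,0],[-30,0,0,0,0,0],[-40,0,0,0,0,0],[-40,0,0,0,0,0],[-40,0,0,0,0,0],[-40,0,0,0,0,0],[-20,0,0,0,0,0],[0,0,0,0,0,0]]'
python3 - <<'E'
from cur import *
show()
for n in("side","top"):
    s=r.snapshot(n);pickle.dump(s,open(f"{n}7.pkl","wb"));crop(s,200,400,180,340,f"pics/{n}7c.png",4)
s=load("side7.pkl");P,uv,c=cloud(s,250,330,230,330);m=(P[:,2]>.1)&(abs(P[:,0]-.447)<.05)&(abs(P[:,1]-.034)<.05)
print(np.median(P[m],0),m.sum())
s=load("top7.pkl");P,uv,c=cloud(s,290,360,240,330);m=(P[:,2]>.1)&(abs(P[:,0]-.447)<.05)&(abs(P[:,1]-.034)<.05)
Q=P[m];print(np.median(Q,0),m.sum());A=np.c_[Q[:,:2],np.ones(len(Q))];print(np.linalg.lstsq(A,Q[:,2],rcond=None)[0])
E
```

```text
clock: 21.72
tool_pos: [0.4465, 0.0339, 0.2239]
eef_rot: [0.558, 0.434, -0.436, -0.557]
contact_force: [1.2, 0.0, -0.5]
opening: 0.752
clock: 22.47
tool_pos: [0.3381, -0.1909, 0.2425]
eef_rot: [0.56, 0.431, -0.434, -0.559]
contact_force: [-0.4, 0.5, -0.4]
opening: 0.75
t 22.4667 p [ 0.3381 -0.1909  0.2425] q [ 0.7107  0.4133 -0.4526  2.217   0.3357  0.5759  1.323 ] F [-0.3531  0.4886 -0.4025] op 66.05141199021234
tool x [ 0.252   0.9677 -0.0038] yaw 1.3160943625776995 y [-0.0021 -0.0034 -1.    ] z [-0.9677  0.252   0.0012]
[0.4461 0.025  0.1134] 261
[0.4448 0.0337 0.1143] 229
[-0.0317  0.0222  0.1274]
```

View pics/side7c.png

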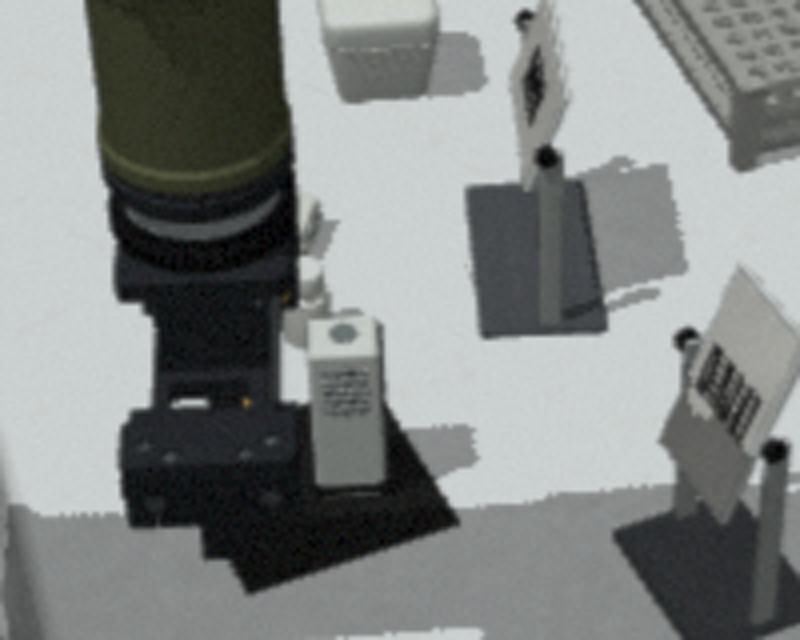

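View pics/top7c.png

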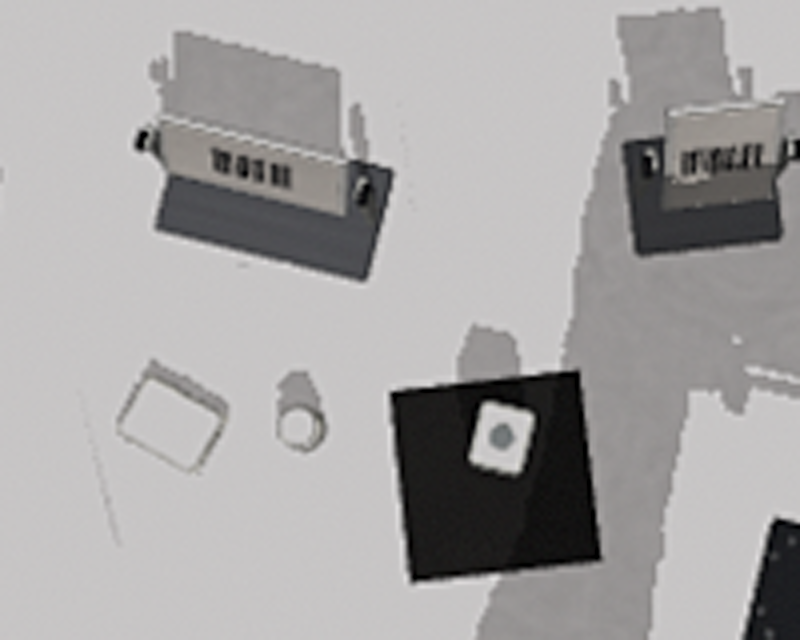

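The pictures show the scanner upright on the mat (top crop 500,437; fully inside the dark square), about 22 mm from the mat's centre. The bottle (300,425) and swab stack (175,425) haven't moved, and the gripper is clear. Handing in.

```bash
python3 -m inch '[[0,0,0,0,0,0],[0,0,0,0,0,0],[0,0,0,0,0,0]]'
python3 - <<'E'
from plant import r
print(r.finish_job(), r.get_state()["clock"])
E
```

```text
clock: 22.82
tool_pos: [0.3408, -0.1852, 0.2427]
eef_rot: [0.557, 0.436, -0.436, -0.556]
contact_force: [0.2, 0.3, -0.6]
opening: 0.75
the job is handed in; nothing more can be done
the job is handed in; nothing more can be done
```

I scanned the wide label and left the scanner standing upright on the mat. I handed the job in at about 23 s of the 67 s allowed, and no verdict was reported.

- **What I did:** I drew the scanner straight up out of the cradle by its window and back, stood it on the mat and re-gripped it by its sides. I then held it still for 3 s with its window about 10 cm in front of the wide label. After that I stood it back on the mat, let go and moved the arm clear.
- **Scan hold:** The measured pose was within about 1.2 mm and 0.002 rad of the target. Depth on the scanner's back face showed no real pivoting in the grip (fore-and-aft slope about 0.02 rad). The label position from the two cameras agreed to about 3 mm, against the 15 mm allowed.
- **End state:** The final pictures show the scanner upright, about 22 mm from the mat's centre and wholly on it, with its top at z = 0.114 m. The slope of its top in the depth image was about 0.03–0.04 rad, which is close to the noise.
- **Disagreement:** The side camera's depth median put the scanner's y at 0.025 m and the top camera's at 0.034 m. The side view sees mostly one side face, so I trusted the top view.
- **Contacts:** I saw no contact with the stands. The ointment bottle, swab stack and white box looked unmoved. I did not check the trainer carton in the final pictures, but the arm never went near it.

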